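# Hold the stuck jar in the ratchet bar clamp

## Task

The squat jar's lid is stuck: stand the jar upright on the seat between the jaws of the bar clamp and let go of it, then squeeze and release the clamp's trigger again and again, letting it spring right back each time, until the jaw has closed on the jar and its spring pad is pressed in about half way; too many squeezes would crush the jar. Close the jaw only with the trigger, never by pushing the jaw or bar, and leave the glass, the spice jar and the lemon where they are. Finish while holding: keep the trigger fully squeezed against the handle and do not let go of it.

Things in the scene. Friction and masses are not known exactly. Their poses are not given: they have to be found in the camera images.
- mustard_jar: squat glass jar with a red twist lid, 62 mm diameter (60 mm where it is gripped), 86 mm high, 0.25 to 0.5 kg. Origin: centre of its underside, z up. It stands on the worktop in one of three spots at the right, the glass and the spice jar in the other two.
- clamp: one-hand bar clamp screwed to a wooden foot (110 x 300 mm); fixed, its place and yaw vary. Origin on the worktop below the fixed jaw's face. Its y axis runs along the bar from jaws to handle, z up. Along y: moving jaw at -0.14 to -0.05, fixed upright jaw with V-shaped rubber face -0.01 to 0.020 (top z 0.116), trigger 0.059 to 0.071, handle 0.097 to 0.111. The bar's tail reaches 0.172 + jaw_travel.
- seat (a point): where the centre of the jar's underside goes: on the flat plastic seat (64 in x by 74 mm in y, top at z 0.056) between the jaws, at clamp (0, -0.041, 0.056); a jar centred here stands about 5 mm short of the fixed jaw. Axes as the clamp's: jaws at -y and +y, the x sides are free for fingers.
- grip (a point): clamp (0, 0.0945, 0.108): midpoint of the 33 mm over handle and fully squeezed trigger, at the height to grip from above, fingers closing along the clamp's y. The black grips are 26 mm wide in x, up to z 0.133 (trigger) and 0.135 (handle). At rest the trigger's jaw-side face is 36 mm from here on the -y side, so a gripper centred here must open 75 mm or more to straddle both.
- trigger_angle (a joint): trigger angle: 0 sprung back (upright), 0.22 fully squeezed toward the handle (stop). Pivot at clamp (0, 0.065, 0.012); its own spring returns it. The squeeze needs 4 to 7 N at the grip, plus about 0.35 of the jaw's push. A full squeeze with full return advances the jaw one 6 mm tooth (the first may only take up slack); short strokes catch no new tooth.
- trigger: the trigger: steel fork round the bar with an upright black plastic grip, 26 x 12 x 60 mm, on top (z 0.073 to 0.133). Origin on its pivot, clamp (0, 0.065, 0.012); its z axis points up along it.
- jaw_travel (a joint): how far the bar with the moving jaw has been drawn toward the fixed jaw (m), starts at 0.004 to 0.016. The ratchet keeps it from going back. The spring pad's face is at clamp y -0.097 + jaw_travel - pad_press.
- pad_press (a joint): how far the moving jaw's rubber-faced spring pad is pressed in (m): 0 free, 0.018 bottomed. It pushes the jar with 1.3 N per mm, plus 1.3 N.
- moving_jaw: the moving jaw with its steel bar (do not push it); origin coincides with the clamp's origin when the jaw_travel is 0.
- spring_pad: rubber face of the spring pad, 36 wide x 8 x 40 mm high; origin at the centre of its back, clamp z 0.090.
- tumbler: empty water glass, 80 mm diameter, 91 mm high; leave it. Origin: centre of its underside.
- spice_jar: slim spice jar with a dark cap, 44 mm diameter, 96 mm high; leave it. Origin: centre of its underside.
- lemon: lemon, 71 x 53 x 51 mm; leave it. Origin: under its centre.
Not all that is in view belongs to the job. Leave any purple look-alike of the mustard_jar alone.

How it is judged:
On the way, in this order (a step that is already met when the one before it is completed fails the run):
1. the jar stands on the seat between the jaws, let go (horizontal distance between mustard_jar and seat below 0.013 m and z of mustard_jar in the frame of seat between -0.004 and 0.004 m and angle between mustard_jar's own z axis and vertical below 0.08 rad and contact force between the fingers and mustard_jar below 0.3 N), for 0.2 s.
2. the trigger has been squeezed fully by the fingers (value of joint trigger_angle above 0.18 rad and contact force between the fingers and trigger above 1 N), for 0.05 s.
3. the trigger has been let back (value of joint trigger_angle below 0.05 rad), for 0.05 s.
At the end, for the whole second after the job is handed in: The fingers still squeeze the trigger (above 0.17 of 0.22 rad, over 2 N); the jar stands upright (0.1 rad) on the seat, untouched by the fingers, held by the moving jaw's pad with over 4 N, the pad pressed in 4 to 15.5 mm of its 18 mm (value of joint trigger_angle above 0.17 rad and contact force between the fingers and trigger above 2 N and value of joint pad_press between 0.004 and 0.0155 m and contact force between spring_pad and mustard_jar above 4 N and contact force between the fingers and mustard_jar below 0.3 N and z of mustard_jar in the frame of seat between -0.004 and 0.006 m and horizontal distance between mustard_jar and seat below 0.016 m and angle between mustard_jar's own z axis and vertical below 0.1 rad and linear speed of mustard_jar below 0.02 m/s); the arm keeps its last pose, push and grip.
It fails at once if the jar was squeezed too hard (spring pad nearly bottomed, or over 35 N on the jar) (value of joint pad_press above 0.0165 m or contact force between spring_pad and mustard_jar above 35 N).
It fails at once if the robot pushed the moving jaw, its pad or its bar directly (contact force between any of the arm, the fingers and moving_jaw above 3 N).
It fails at once if the jar was tipped over (angle between mustard_jar's own z axis and vertical above 0.6 rad).
It fails at once if a bystander was disturbed (distance of any of tumbler, spice_jar, lemon from where it was at the start of the episode above 0.03 m).
It also fails if it takes over 54 s, if anything falls off the work surface, if the arm or the gripper's body presses on something with over 40 N, if the wrist force passes 120 N, or if a joint passes its speed limit or range.

## Robot

A 6-joint arm with a two-finger parallel gripper is mounted at the origin on a cart in front of the work surface, level with it; the furniture and walls round the work are solid. World frame = base frame: x ahead of the robot, y to its left, z up, the work surface at z = 0. Lengths are in m, angles in rad, forces in N, time in s.
With the tool pointing down it reaches from about 0.35 to 0.85 m from the base axis. Payload 8.1 kg.
Tool frame: the origin (TCP) lies at the very end of the fingers, on their centre line; the grasp point (between the pads) lies 19 mm behind it; z points along the fingers, y is the line along which they close (so a half turn about z gives the same grasp; the last joint's range is limited). The gripper opens to 93 mm and grips with 3 to 60 N. Pads are 15 mm wide; open, the fingers measure 128 mm over their backs; the gripper's body (75 mm by 188 mm) begins 65 mm behind the grasp point.
Start: joints at [-1.237, 0.13, 1.488, -0, 1.523, -0.085], TCP at [0.244, -0.548, 0.219] pointing down, gripper open.
Joint ranges: [-2.96, 2.96], [-0.89, 2.26], [0.02, 2.5], [-1.34, 4.48], [0, 2.73], [-2.66, 2.66]. Speed limits (rad/s): [2.39, 2.39, 2.79, 3.14, 3.14, 3.14].

## Interface

Orientations are given as a rotation vector (axis times angle).
In Python, from plant import monitor, eyes, ticket gives the robot as it stands.
- The arm moves only by the tool arm_command, never from a script. Its argument "deltas" is a list that holds one entry, the list of rows, each a list of 6 numbers: the shift along the world's x, y, z in cm, then the turn, a rotation vector about the world's x, y, z in degrees. In form: [[[tx, ty, tz, rx, ry, rz], ...]]. A call has 1 to 12 rows; each row shifts and turns the commanded pose from where the row before left it; what a row does not reach is not made up. A row lasts 1/12 s, in which the tool goes at most 41.7 mm and 7.16 degrees, less where a joint would pass 70% of its speed; a pose out of reach is approached as far as the arm can. A call is refused whole if a number of a shift passes 4.17 or a number of a turn 7.16, either way. A call with a gripper value outside its range is refused whole. "gripper" is the opening, from -1 (shut) to 1 (fully open), set as the call begins (left out, the last holds). The fingers move at their own pace and stop on an object; "squeeze" is the grip in N (left out, the last holds). Time passes only in rows, so rows that do not move let the fingers close. It gives the time, the measured TCP pose, the force, the opening and the grip force at its end, in the units of the state.
- monitor.read_state(): the state, without advancing time (a new reading comes with each control period).
- eyes.read_camera(name): name is "scene" or "side" or "wrist"; returns the picture (400x640x3 uint8, blue, green, red); there is no depth.
- eyes.camera_model(name): a dict with "fx", "fy", "cx", "cy" (pixels), "rvec" (rotation vector, rad) and "tvec" (3), from world to camera coordinates, as OpenCV has them. Camera axes: x right, y down, z forward; pixel columns grow to the right and rows downward; lengths in m; the calibration is good to about 2 mm. A picture is of the moment at which its call begins: read the wrist's pose just before it. camera_model takes no time and is no camera call; for the wrist camera it gives the pose at the moment of the call.
- ticket.close_job(): hands the job in; it is judged then, once.
The state is a dict: "t": time; "q": joint angles; "dq": joint speeds; "joint_torque": joint torques, N m; "tool_pos": TCP position; "orientation": TCP orientation; "force": force on the tool from outside, world axes, zero at the start; "wrist_torque": the same for the moment, N m; "opening": finger opening in m; "gripper_force": force on a finger pad.
Only numpy, scipy, OpenCV 4.12 (cv2) and the standard library are available. Lean on these libraries where they do the work, as an engineer would, in place of code of your own. Each camera call takes 0.05 s, during which the arm holds its last target. There are 200 camera calls.

## Working session

There is one attempt and no reset: what is moved stays moved. The work goes in short steps, Python scripts to look and compute and a tool call to move; the robot and the scene stay as the last step left them, time stands still between calls to the robot, and variables do not carry over. Pictures are saved under pics/ and viewed, at most 10 in all, crops included, and the job is handed in when it is done.

Besides the shell and the picture viewer there is one more tool, called after "Request:" as name([rows], argument=value, ...), one row to a line, values as JSON. arm_command: Moves the arm, as the interface text tells. Its arguments: {"type":"object","properties":{"deltas":{"type":"array"},"gripper":{"type":"number"},"squeeze":{"type":"number"}},"required":["deltas"]}

```bash
mkdir -p pics; ls; cat > h.py <<'E'
import numpy as np, cv2
from plant import monitor, eyes, ticket
def ray(cm,uv):
    R,_=cv2.Rodrigues(np.array(cm["rvec"],float)); t=np.array(cm["tvec"],float).ravel()
    d=R.T@np.array([(uv[0]-cm["cx"])/cm["fx"],(uv[1]-cm["cy"])/cm["fy"],1.]); return -R.T@t,d
def onz(cm,uv,z):
    o,d=ray(cm,uv); return o+d*(z-o[2])/d[2]
def proj(cm,P):
    K=np.array([[cm["fx"],0,cm["cx"]],[0,cm["fy"],cm["cy"]],[0,0,1.]])
    return cv2.projectPoints(np.array(P,float).reshape(-1,3),np.array(cm["rvec"],float),np.array(cm["tvec"],float),K,None)[0].reshape(-1,2)
E
python3 - <<'E'
from h import *
for n in ["scene","side"]:
    im=eyes.read_camera(n); cv2.imwrite(f"pics/{n}0.png",im)
    cm=eyes.camera_model(n); print(n,ray(cm,(320,200)))
print(monitor.read_state())
E
```

```text
pics
scene (array([-0.10938182, -0.72165658,  0.60648054]), array([ 0.61599072,  0.61020544, -0.49836227]))
side (array([ 0.19778221, -1.07967683,  0.82043894]), array([ 0.27079407,  0.76884814, -0.57930847]))
{'t': 0.1, 'q': array([-1.23740785e+00,  1.31092713e-01,  1.48912384e+00,  4.45233271e-06,
        1.52302322e+00, -8.54041030e-02]), 'dq': array([ 4.20570212e-04, -2.18640607e-03, -1.42993615e-03,  2.19587197e-04,
       -4.24205284e-05, -1.11468444e-03]), 'joint_torque': array([ 1.24091392e-03, -5.61341965e+01, -4.93093729e+01,  7.70729897e-02,
        2.91472737e-02, -3.53544215e-05]), 'tool_pos': array([ 0.2438494 , -0.54766344,  0.21771369]), 'orientation': array([-3.07137030e+00, -6.52700819e-01,  3.12886442e-04]), 'force': array([ 0.96916611, -0.53366749,  0.20944915]), 'wrist_torque': array([-0.02395584,  0.01500127,  0.04670479]), 'gripper_force': 0.0, 'opening': 0.09331099627754277}
```

View pics/scene0.png

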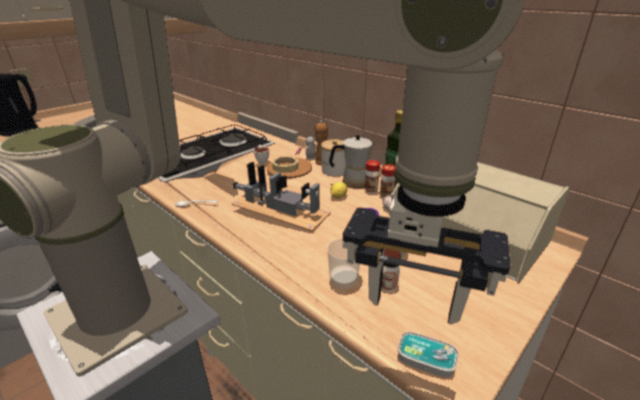

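View pics/side0.png

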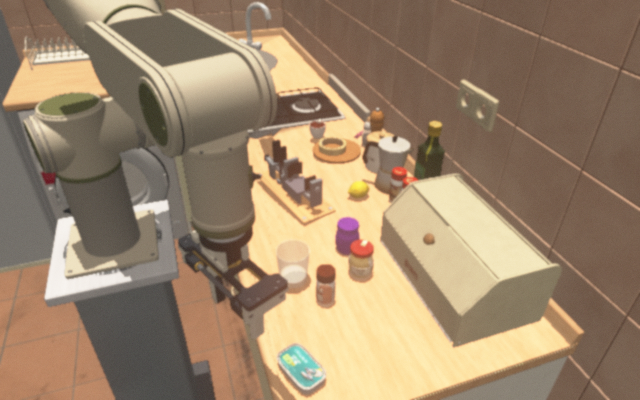

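Scene: the clamp is around (285,200), the tumbler at (343,265), and the jar is hidden behind the gripper. Side: the mustard jar's red lid is at (362,248), the purple look-alike at (348,235), the tumbler at (292,262), the spice jar at (326,284) and the clamp around (293,190).

```bash
python3 - <<'E'
from h import *
im=cv2.imread("pics/side0.png"); cm=eyes.camera_model("side")
hsv=cv2.cvtColor(im,cv2.COLOR_BGR2HSV)
m=((hsv[...,0]<6)|(hsv[...,0]>174))&(hsv[...,1]>170)&(hsv[...,2]>90)
m[:, :335]=0; m[:225]=0;m[290:]=0; m[:,390:]=0
ys,xs=np.nonzero(m); print(len(xs),xs.min(),xs.max(),ys.min(),ys.max())
for z in (.086,.07): print(onz(cm,((xs.min()+xs.max())/2,(ys.min()+ys.max())/2),z))
a=cv2.resize(im[120:230,240:360],None,fx=5,fy=5,interpolation=cv2.INTER_CUBIC)
sc=cv2.imread("pics/scene0.png")
b=cv2.resize(im[215:315,265:385],None,fx=5,fy=5,interpolation=cv2.INTER_CUBIC)
cv2.imwrite("pics/c1.png",a)
b=cv2.resize(sc[145:235,220:340],None,fx=5,fy=5,interpolation=cv2.INTER_CUBIC)
cv2.imwrite("pics/c2.png",b)
for n,uv,z in [("tumbler",(292,262),.05),("spice",(326,284),.05),("purple",(348,235),.045),("lemon",(358,188),.025)]: print(n,onz(cm,uv,z))
E
```

```text
71 352 369 243 255
[ 0.56648663 -0.3226651   0.086     ]
[ 0.57451899 -0.30617334  0.07      ]
tumbler [ 0.4117202  -0.27655735  0.05      ]
spice [ 0.46399364 -0.37043849  0.05      ]
purple [ 0.57785629 -0.22009468  0.045     ]
lemon [ 0.69907825 -0.00102584  0.025     ]
```

View pics/c1.png

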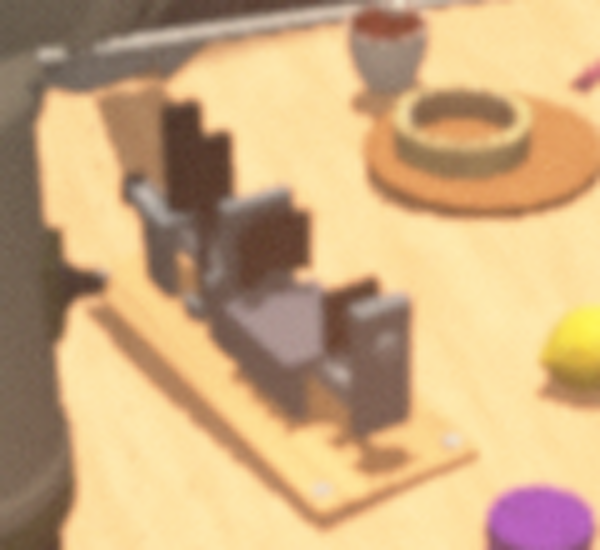

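View pics/c2.png

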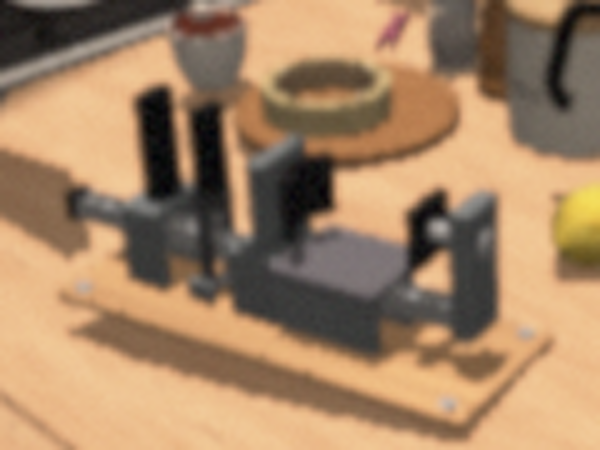

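```bash
python3 - <<'E'
from h import *
s=eyes.camera_model("side"); c=eyes.camera_model("scene")
f1=lambda p:(240+(p[0]+.5)/5-.5,120+(p[1]+.5)/5-.5)
f2=lambda p:(220+(p[0]+.5)/5-.5,145+(p[1]+.5)/5-.5)
def tri(a,b):
    o1,d1=ray(s,a);o2,d2=ray(c,b)
    A=np.stack([d1,-d2],1); x=np.linalg.lstsq(A,o2-o1,rcond=None)[0]
    p,q=o1+d1*x[0],o2+d2*x[1]; return (p+q)/2,np.linalg.norm(p-q)
for n,a,b in [("handle",(182,107),(155,93)),("trigger",(215,137),(207,107)),("footnear",(325,522),(462,425)),("footR",(477,455),(550,340)),("footL",(93,308),(60,292)),("screwN",(322,490),(447,404)),("screwR",(452,440),(526,333))]:
    print(n,tri(f1(a),f2(b)))
print("handle z",onz(s,f1((182,107)),.135),onz(c,f2((155,93)),.135))
print("breadbox",[onz(s,p,0) for p in [(384,240),(470,343)]])
E
```

```text
handle (array([0.49359755, 0.16907539, 0.13192079]), np.float64(0.0007159023455486651))
trigger (array([0.50373855, 0.13116121, 0.13031792]), np.float64(0.0009438726042752538))
footnear (array([ 0.50396784, -0.0817609 , -0.00125554]), np.float64(0.004549722499949366))
footR (array([ 0.60586657, -0.05351046, -0.00071247]), np.float64(0.0006611050790753733))
footL (array([ 0.4342225 ,  0.20419665, -0.0092661 ]), np.float64(0.02407911578673058))
screwN (array([ 0.50762951, -0.06515309,  0.00586827]), np.float64(0.0005137555043459919))
screwR (array([ 0.59317022, -0.045395  ,  0.00695774]), np.float64(9.73240269550788e-05))
handle z [0.49239555 0.16422858 0.135     ] [0.48930397 0.16254063 0.135     ]
breadbox [array([ 6.83976841e-01, -2.20546024e-01,  1.11022302e-16]), array([ 0.71188366, -0.58429506,  0.        ])]
```

Request:
arm_command([
  [[2.6, 1.9, 0.4, 0, 0, 6.7], [2.6, 1.9, 0.4, 0, 0, 6.7], [2.6, 1.9, 0.4, 0, 0, 6.7], [2.6, 1.9, 0.4, 0, 0, 6.7], [2.6, 1.9, 0.4, 0, 0, 6.7], [2.6, 1.9, 0.4, 0, 0, 6.7], [2.6, 1.9, 0, 0, 0, 6.7], [2.6, 1.9, 0, 0, 0, 6.7], [2.6, 1.9, 0, 0, 0, 6.7], [2.6, 1.9, 0, 0, 0, 6.7], [2.6, 1.9, 0, 0, 0, 6.7], [2.6, 1.9, 0, 0, 0, 6.3]],
], gripper=1, squeeze=20)

```text
t: 1.1
tool_pos: [0.557, -0.3188, 0.2421]
orientation: [-1.926, -2.481, 0.0]
force: [1.2, 0.2, 0.2]
opening: 0.0926
gripper_force: 0.0
```

Request:
arm_command([
  [[0, 0, 0, 0, 0, 0], [0, 0, 0, 0, 0, 0], [0, 0, 0, 0, 0, 0]],
])

```text
t: 1.35
tool_pos: [0.5556, -0.3201, 0.242]
orientation: [-1.935, -2.474, 0.001]
force: [-0.3, -1.4, 0.4]
opening: 0.0932
gripper_force: 0.0
```

```bash
python3 - <<'E'
from h import *
st=monitor.read_state(); print(st["t"],st["tool_pos"],st["orientation"],st["q"])
cm=eyes.camera_model("wrist"); im=eyes.read_camera("wrist"); print(ray(cm,(320,200)))
sd=eyes.read_camera("side")
cv2.imwrite("pics/w1.png",im); cv2.imwrite("pics/s1.png",sd)
np.save("w1.npy",cm,allow_pickle=True)
hsv=cv2.cvtColor(im,cv2.COLOR_BGR2HSV)
m=(((hsv[...,0]<7)|(hsv[...,0]>173))&(hsv[...,1]>160)&(hsv[...,2]>90)).astype(np.uint8)
n,l,s,c=cv2.connectedComponentsWithStats(m)
for i in range(1,n):
    if s[i,4]>200: print(s[i],c[i],onz(cm,c[i],.086),onz(cm,c[i],.078))
E
```

```text
1.35 [ 0.55558812 -0.32011009  0.24198492] [-1.93467788e+00 -2.47368746e+00  8.41148085e-04] [-6.02370654e-01  2.34634697e-01  1.32901736e+00 -4.61532985e-04
  1.57916438e+00 -8.45705870e-01]
(array([ 0.53865612, -0.2523881 ,  0.4080504 ]), array([ 0.05639285, -0.25970245, -0.96412233]))
[313 151  58  57 647] [338.63833076 179.41421947] [ 0.56947941 -0.31581785  0.086     ] [ 0.57024508 -0.31739349  0.078     ]
[ 322  159   42   42 1035] [339.50917874 180.81449275] [ 0.57059541 -0.31690378  0.086     ] [ 0.57138881 -0.31850641  0.078     ]
```

View pics/w1.png

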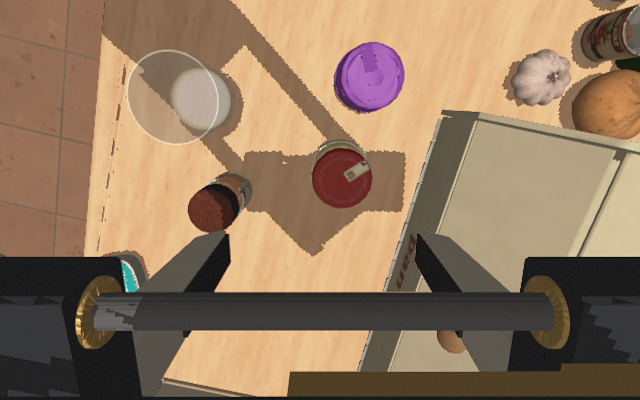

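The wrist view shows the jar lid centred at (342,178), the purple jar at (370,77), the spice jar at (215,203), and the bread box close on the right. I'll turn 42° to clear the box and then descend.

Request:
arm_command([
  [[0.3, 0.1, -1.5, 0, 0, 7], [0.3, 0.1, -2, 0, 0, 7], [0.3, 0.1, -2, 0, 0, 7], [0.3, 0.1, -2, 0, 0, 7], [0.3, 0, -2, 0, 0, 7], [0.2, 0, -2, 0, 0, 7], [0, 0, -2, 0, 0, 0], [0, 0, -2, 0, 0, 0], [0, 0, -2, 0, 0, 0], [0, 0, -2, 0, 0, 0], [0, 0, -1.5, 0, 0, 0], [0, 0, 0, 0, 0, 0]],
])

```text
t: 2.45
tool_pos: [0.5698, -0.3155, 0.0284]
orientation: [-0.92, -2.998, -0.003]
force: [-0.5, 0.4, -0.8]
opening: 0.0927
gripper_force: 0.0
```

Request:
arm_command([
  [[0, 0, 0, 0, 0, 0], [0, 0, 0, 0, 0, 0], [0, 0, 0, 0, 0, 0], [0, 0, 0, 0, 0, 0], [0, 0, 0, 0, 0, 0], [0, 0, 0, 0, 0, 0], [0, 0, 0, 0, 0, 0], [0, 0, 0, 0, 0, 0]],
], gripper=-1, squeeze=25)

```text
t: 3.12
tool_pos: [0.5738, -0.3163, 0.0337]
orientation: [0.918, 3.003, -0.0]
force: [-1.3, 1.5, 5.0]
opening: 0.0591
gripper_force: 25.0
```

```bash
python3 - <<'E'
from h import *
st=monitor.read_state(); print(st["t"],st["tool_pos"],st["orientation"],st["opening"],st["gripper_force"],st["force"])
E
```

```text
3.1167 [ 0.57376869 -0.31631301  0.03374124] [ 9.17865899e-01  3.00286627e+00 -3.25111296e-04] 0.05912848191498482 25.000962037593126 [-1.27918158  1.51177919  4.96604906]
```

Request:
arm_command([
  [[0, 0, 1, 0, 0, 0], [0, 0, 2, 0, 0, 0], [0, 0, 3, 0, 0, 0], [0, 0, 3, 0, 0, 0], [0, 0, 3, 0, 0, 0], [0, 1, 3, 0, 0, -2], [-0.4, 2, 3, 0, 0, -5], [-0.5, 2.5, 2, 0, 0, -5], [-0.5, 3, 1.5, 0, 0, -5], [-0.5, 3, 0, 0, 0, -5], [-0.5, 3, 0, 0, 0, -5], [-0.5, 3, 0, 0, 0, -5]],
])

```text
t: 4.12
tool_pos: [0.5432, -0.1399, 0.248]
orientation: [-1.717, -2.631, 0.0]
force: [0.4, 0.7, -2.3]
opening: 0.0589
gripper_force: 25.0
```

Request:
arm_command([
  [[-0.5, 3, 0, 0, 0, -5], [-0.5, 3, 0, 0, 0, -5], [-0.5, 3, 0, 0, 0, 0], [-0.3, 3, 0, 0, 0, 0], [-0.2, 2.5, 0, 0, 0, 0], [-0.2, 1.5, 0, 0, 0, 0], [0, 1, 0, 0, 0, 0], [0, 0, 0, 0, 0, 0], [0, 0, 0, 0, 0, 0], [0, 0, 0, 0, 0, 0]],
])

```text
t: 4.95
tool_pos: [0.522, 0.0279, 0.2475]
orientation: [1.935, 2.475, -0.001]
force: [0.6, 0.5, -2.5]
opening: 0.0593
gripper_force: 25.0
```

```bash
python3 - <<'E'
from h import *
st=monitor.read_state(); print(st["t"],st["tool_pos"],st["orientation"],st["opening"],st["force"])
cm=eyes.camera_model("wrist"); np.save("w2.npy",cm,allow_pickle=True); im=eyes.read_camera("wrist")
cv2.imwrite("pics/w2.png",im); print(cm["fx"])
E
```

```text
4.95 [0.52201982 0.02788576 0.24751263] [ 1.93506725e+00  2.47488966e+00 -1.06302961e-03] 0.05926027369785572 [ 0.60388261  0.50301838 -2.53371151]
355.9634968483786
```

View pics/w2.png

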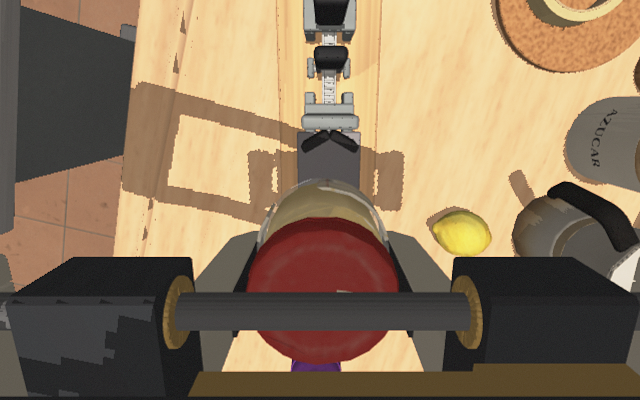

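The wrist view shows the jar held with its lid near (322,290). The fixed jaw is at (330,120), the trigger grip at (331,57) and the handle at (330,15). I'll enlarge this area to measure it.

```bash
python3 - <<'E'
import cv2
im=cv2.imread("pics/w2.png")
cv2.imwrite("pics/c3.png",cv2.resize(im[0:195,250:410],None,fx=3,fy=3,interpolation=cv2.INTER_CUBIC))
E
```

```text
(no output)
```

View pics/c3.png

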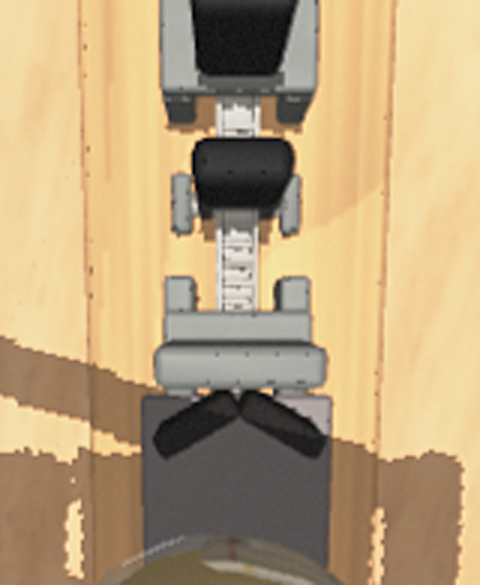

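```bash
python3 - <<'E'
from h import *
cm=np.load("w2.npy",allow_pickle=True).item()
f=lambda p:(250+(p[0]+.5)/3-.5,(p[1]+.5)/3-.5)
L={}
for n,p,z in [("trig",(243.5,157),.133),("fj_b",(240,347),.116),("fj_f",(241,388),.116),("seatJ",(236,400),.056),("seatL",(142,480),.056),("seatR",(330,480),.056),("fLt",(80,0),.012),("fLb",(95,570),.012),("fRt",(396,0),.012),("fRb",(376,570),.012)]:
    L[n]=onz(cm,f(p),z); print(n,L[n].round(4))
d=(L["fLt"]+L["fRt"]-L["fLb"]-L["fRb"])[:2]; print("foot yaw",np.degrees(np.arctan2(-d[0],d[1])), [np.degrees(np.arctan2(-(L[a]-L[b])[0],(L[a]-L[b])[1])) for a,b in (("fLt","fLb"),("fRt","fRb"),("trig","seatJ"),("trig","fj_f"))])
print("width",np.linalg.norm(L["fLt"]-L["fRt"]),np.linalg.norm(L["seatL"]-L["seatR"]))
# jar lid
im=cv2.imread("pics/w2.png");hsv=cv2.cvtColor(im,cv2.COLOR_BGR2HSV)
m=(((hsv[...,0]<7)|(hsv[...,0]>173))&(hsv[...,1]>150)).astype(np.uint8); m[:200]=0
ys,xs=np.nonzero(m); print("lid",xs.min(),xs.max(),ys.min(),ys.max())
for uv in [((xs.min()+xs.max())/2,292)]: print(onz(cm,uv,.3))
c=np.array([(x,ys[xs==x].min()) for x in range(270,376,6)]+[(x,ys[xs==x].max()) for x in range(285,350,6)])
P=np.array([onz(cm,q,.300) for q in c])[:,:2]
A=np.c_[2*P,np.ones(len(P))]; s=np.linalg.lstsq(A,(P**2).sum(1),rcond=None)[0]; print("circle",s[:2],np.sqrt(s[2]+s[:2]@s[:2]))
for yaw in (13.5,14,14.5,15):
    a=np.radians(yaw); ex=np.array([np.cos(a),np.sin(a)]); ey=np.array([-np.sin(a),np.cos(a)])
    print(yaw,"origins from trig",L["trig"][:2]-.065*ey,"fjback",L["fj_b"][:2]-.02*ey,"seat via trig",L["trig"][:2]-.106*ey,"xcoord seatmid",(((L["seatL"]+L["seatR"])/2)[:2]-L["trig"][:2])@ex)
E
```

```text
trig [0.5022 0.1316 0.133 ]
fj_b [0.5131 0.0868 0.116 ]
fj_f [0.5161 0.0762 0.116 ]
seatJ [0.5177 0.0681 0.056 ]
seatL [0.4935 0.0346 0.056 ]
seatR [0.555  0.0499 0.056 ]
fLt [0.4349 0.1819 0.012 ]
fLb [ 0.4822 -0.0115  0.012 ]
fRt [0.539  0.2078 0.012 ]
fRb [0.5878 0.0148 0.012 ]
foot yaw 13.973345082385876 [np.float64(13.750812069059002), np.float64(14.195935289958394), np.float64(13.658090641596212), np.float64(14.019249282465974)]
width 0.10722344283487643 0.06338789907995687
lid 246 398 217 364
[0.52050982 0.03233803 0.3       ]
circle [0.52094135 0.0314584 ] 0.02879820410398945
13.5 origins from trig [0.51740867 0.06841671] fjback [0.5177583  0.06736104] seat via trig [0.52697993 0.02854955] xcoord seatmid 0.0005146104290944774
14 origins from trig [0.51795964 0.06855153] fjback [0.51792783 0.06740252] seat via trig [0.52787844 0.02876941] xcoord seatmid -0.00028837974838515426
14.5 origins from trig [0.51850942 0.06869116] fjback [0.51809699 0.06744548] seat via trig [0.528775   0.02899711] xcoord seatmid -0.001091347964630441
15 origins from trig [0.51905796 0.06883558] fjback [0.51826577 0.06748992] seat via trig [0.52966954 0.02923262] xcoord seatmid -0.0018942330705028869
```

Request:
arm_command([
  [[0.3, -0.1, -1, 0, 0, 0], [0.3, 0, -2, 0, 0, 0], [0, 0, -2, 0, 0, 0], [0, 0, -2, 0, 0, 0], [0, 0, -2, 0, 0, 0], [0, 0, -2, 0, 0, 0], [0, 0, -1.5, 0, 0, 0], [0, 0, -1.5, 0, 0, 0], [0, 0, -0.8, 0, 0, 0], [0, 0, -0.4, 0, 0, 0], [0, 0, 0, 0, 0, 0], [0, 0, 0, 0, 0, 0]],
])

```text
t: 6.0
tool_pos: [0.5284, 0.0276, 0.0961]
orientation: [1.935, 2.475, 0.0]
force: [0.5, 0.8, -2.4]
opening: 0.0592
gripper_force: 25.0
```

Request:
arm_command([
  [[0, 0, -0.1, 0, 0, 0], [0, 0, -0.1, 0, 0, 0], [0, 0, 0, 0, 0, 0]],
])

```text
t: 6.25
tool_pos: [0.5285, 0.0278, 0.0942]
orientation: [1.934, 2.475, 0.001]
force: [0.0, -0.2, -2.9]
opening: 0.0589
gripper_force: 25.0
```

Request:
arm_command([
  [[0, 0, -0.1, 0, 0, 0], [0, 0, -0.1, 0, 0, 0], [0, 0, 0, 0, 0, 0]],
])

```text
t: 6.5
tool_pos: [0.5279, 0.0279, 0.0915]
orientation: [-1.934, -2.476, 0.0]
force: [-0.2, 0.5, -2.5]
opening: 0.0591
gripper_force: 25.0
```

Request:
arm_command([
  [[0, 0, -0.1, 0, 0, 0], [0, 0, 0, 0, 0, 0]],
])

```text
t: 6.67
tool_pos: [0.5279, 0.0279, 0.0904]
orientation: [-1.934, -2.475, 0.0]
force: [0.5, -0.3, -2.9]
opening: 0.0593
gripper_force: 25.0
```

```bash
python3 - <<'E'
from h import *
a=eyes.read_camera("scene"); b=eyes.read_camera("side")
v=np.hstack([cv2.resize(a[130:240,215:345],None,fx=3,fy=3,interpolation=2),cv2.resize(b[110:220,240:370],None,fx=3,fy=3,interpolation=2)])
cv2.imwrite("pics/p1.png",v); print(monitor.read_state()["force"])
E
```

```text
[-0.87654368 -0.56860971 -3.75581216]
```

View pics/p1.png

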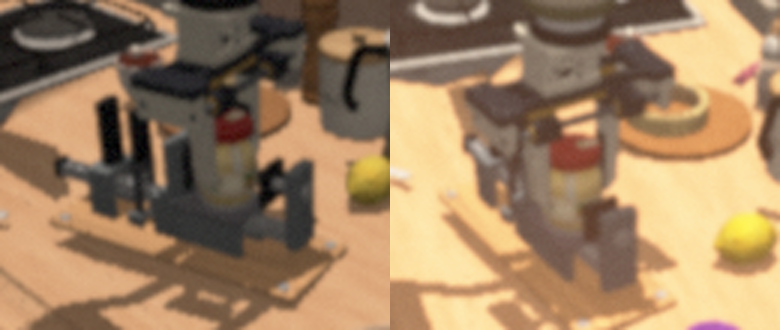

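The jar is upright over the seat between the jaws, so I'll lower it to contact.

Request:
arm_command([
  [[0, 0, -0.1, 0, 0, 0], [0, 0, 0, 0, 0, 0]],
])

```text
t: 6.93
tool_pos: [0.5282, 0.0279, 0.0898]
orientation: [1.934, 2.475, 0.0]
force: [-0.5, 0.6, -1.4]
opening: 0.0594
gripper_force: 25.0
```

Request:
arm_command([
  [[0, 0, -0.1, 0, 0, 0], [0, 0, 0, 0, 0, 0]],
])

```text
t: 7.1
tool_pos: [0.5282, 0.0279, 0.0897]
orientation: [1.934, 2.475, 0.0]
force: [-4.8, 1.2, 7.5]
opening: 0.059
gripper_force: 25.0
```

Request:
arm_command([
  [[0, 0, 0, 0, 0, 0], [0, 0, 0, 0, 0, 0], [0, 0, 0, 0, 0, 0], [0, 0, 0, 0, 0, 0], [0, 0, 0, 0, 0, 0], [0, 0, 0, 0, 0, 0]],
], gripper=1)

```text
t: 7.6
tool_pos: [0.528, 0.0278, 0.0886]
orientation: [1.934, 2.476, -0.0]
force: [-0.3, -0.6, -1.2]
opening: 0.092
gripper_force: 0.0
```

Request:
arm_command([
  [[0, 0, 1, 0, 0, 0], [0, 0, 2, 0, 0, 0], [0, 0, 2, 0, 0, 0], [0, 0, 2, 0, 0, 0], [0, 0, 2, 0, 0, 0], [0, 0, 2, 0, 0, 0], [-0.3, 1.2, 2, 0, 0, 7], [-0.3, 1.2, 1.5, 0, 0, 7], [-0.3, 1.2, 0, 0, 0, 7], [-0.3, 1.2, 0, 0, 0, 7], [-0.3, 1.2, 0, 0, 0, 7], [-0.3, 1.2, 0, 0, 0, 7]],
])

```text
t: 8.6
tool_pos: [0.51, 0.1004, 0.2347]
orientation: [0.909, 3.006, 0.001]
force: [1.0, 0.9, -0.4]
opening: 0.0928
gripper_force: 0.0
```

Request:
arm_command([
  [[-0.3, 1.2, 0, 0, 0, 7], [-0.3, 1.2, 0, 0, 0, 7], [-0.3, 1.2, 0, 0, 0, 7], [-0.3, 1.2, 0, 0, 0, 7], [-0.3, 1.2, 0, 0, 0, 7], [0, 0, 0, 0, 0, 7], [0, 0, 0, 0, 0, 6], [0, 0, 0, 0, 0, 0], [0, 0, 0, 0, 0, 0], [0, 0, 0, 0, 0, 0]],
])

```text
t: 9.43
tool_pos: [0.4951, 0.1598, 0.2341]
orientation: [-0.377, 3.119, 0.0]
force: [-0.5, -0.3, -0.5]
opening: 0.0932
gripper_force: 0.0
```

```bash
python3 - <<'E'
from h import *
st=monitor.read_state(); print(st["t"],st["tool_pos"],st["orientation"],st["opening"],st["force"])
cm=eyes.camera_model("wrist"); np.save("w3.npy",cm,allow_pickle=True); im=eyes.read_camera("wrist")
cv2.imwrite("pics/w3.png",im)
o=np.array([.518,.068]);a=np.radians(14);R=np.array([[np.cos(a),-np.sin(a)],[np.sin(a),np.cos(a)]])
for n,p in [("trig",(0,.065,.133)),("handle",(0,.104,.135)),("jarlid",(0,-.041,.142)),("fj",(0,.02,.116))]:
    print(n,proj(cm,np.r_[o+R@p[:2],p[2]]))
E
```

```text
9.4333 [0.4950858  0.15978902 0.234079  ] [-3.76814571e-01  3.11851022e+00  5.70439044e-05] 0.09317907991546978 [-0.5460376  -0.32554696 -0.53775238]
trig [[285.12910318 196.86269797]]
handle [[335.45876496 197.36053565]]
jarlid [[143.04421749 200.40780888]]
fj [[232.53804251 191.73493008]]
```

View pics/w3.png

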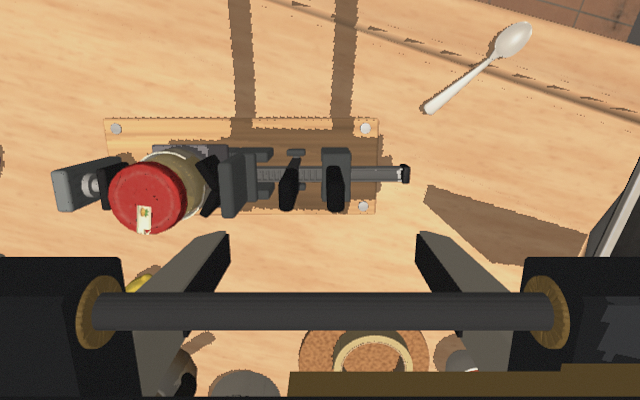

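The fixed jaw is between the jar and the trigger as expected. The jar lid is at (149,198), trigger top at (288,200) and handle top at (336,203), all within about 2 mm of prediction. I'll descend and try one squeeze.

Request:
arm_command([
  [[0, 0.1, -1, 0, 0, 0], [0, 0, -2, 0, 0, 0], [0, 0, -2, 0, 0, 0], [0, 0, -2, 0, 0, 0], [0, 0, -2, 0, 0, 0], [0, 0, -2, 0, 0, 0], [0, 0, -2, 0, 0, 0], [0, 0, -1, 0, 0, 0], [0, 0, -0.5, 0, 0, 0], [0, 0, 0, 0, 0, 0], [0, 0, 0, 0, 0, 0]],
])

```text
t: 10.4
tool_pos: [0.4954, 0.1609, 0.0892]
orientation: [-0.382, 3.118, 0.0]
force: [-0.1, -0.4, -0.0]
opening: 0.0934
gripper_force: 0.0
```

Request:
arm_command([
  [[0, 0, 0, 0, 0, 0], [0, 0, 0, 0, 0, 0], [0, 0, 0, 0, 0, 0], [0, 0, 0, 0, 0, 0], [0, 0, 0, 0, 0, 0], [0, 0, 0, 0, 0, 0], [0, 0, 0, 0, 0, 0], [0, 0, 0, 0, 0, 0], [0, 0, 0, 0, 0, 0], [0, 0, 0, 0, 0, 0]],
], gripper=-1, squeeze=30)

```text
t: 11.23
tool_pos: [0.4957, 0.1603, 0.0891]
orientation: [-0.382, 3.117, -0.001]
force: [2.2, -5.4, 1.0]
opening: 0.0337
gripper_force: 28.9
```

```bash
cat > look.py <<'E'
from h import *
import sys
st=monitor.read_state(); print(st["t"],st["tool_pos"],st["opening"],st["gripper_force"],st["force"],st["wrist_torque"])
for n in ("scene","side","wrist"): cv2.imwrite(f"pics/{n}_{sys.argv[1]}.png",eyes.read_camera(n))
E
python3 look.py k1
```

```text
11.2333 [0.49570617 0.16032732 0.0890594 ] 0.033718315392457544 28.945120945572853 [ 2.20694932 -5.39433208  0.97157493] [-1.13986888 -0.64614194 -0.03029255]
```

```bash
python3 - <<'E'
from h import *
w=cv2.imread("pics/w3.png"); a=cv2.imread("pics/scene_k1.png"); b=cv2.imread("pics/side_k1.png")
A=cv2.resize(w[130:240,40:260],(792,396),interpolation=2)
B=cv2.resize(a[165:230,260:345],(260,199),interpolation=2); C=cv2.resize(b[140:205,270:355],(260,199),interpolation=2)
k=cv2.imread("pics/wrist_k1.png"); D=cv2.resize(k,(272,199))
cv2.imwrite("pics/v10.png",np.vstack([A,np.hstack([B,C,D])]))
E
```

```text
(no output)
```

View pics/v10.png

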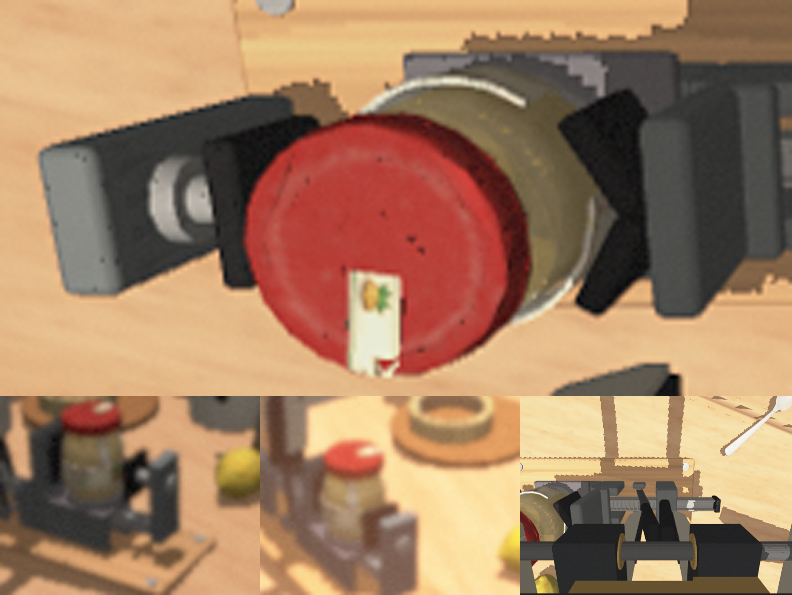

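The jar stands upright on the seat. The pad's back edge is near w3 px (97,188), and the bar's tail tip shows at about (463,213) in the low wrist view, so I can measure jaw travel from it.

```bash
cat > tail.py <<'E'
from h import *
import sys
O=np.array([.518,.068]);a=np.radians(14);ex=np.array([np.cos(a),np.sin(a)]);ey=np.array([-np.sin(a),np.cos(a)])
def cl(p): d=p[:2]-O; return round(d@ex*1000,1),round(d@ey*1000,1)
def tail(im,r0,r1,c0,c1):
    h=cv2.cvtColor(im,cv2.COLOR_BGR2GRAY)[r0:r1,c0:c1]
    n,l,s,c=cv2.connectedComponentsWithStats((h<45).astype(np.uint8)); 
    return [(int(x[0]+c0),int(x[1]+r0),int(x[0]+x[2]-1+c0),int(x[1]+x[3]-1+r0),int(x[4])) for x in s[1:] if x[4]>25]
def lid(im):
    hsv=cv2.cvtColor(im,cv2.COLOR_BGR2HSV); m=((hsv[...,0]<7)|(hsv[...,0]>173))&(hsv[...,1]>130)&(hsv[...,2]>60); return m
if __name__=="__main__":
    w=cv2.imread("pics/w3.png"); cm=np.load("w3.npy",allow_pickle=True).item()
    print("pad back",cl(onz(cm,(97.5,188),.110)),"tail",tail(w,150,200,395,425))
    for z in (.03,.035,.04): print(z,cl(onz(cm,(411,174),z)))
    k=cv2.imread("pics/wrist_k1.png"); c2=eyes.camera_model("wrist"); print(tail(k,185,245,440,500))
    for z in (.03,.035,.04): print(z,cl(onz(c2,(470,213),z)))
    for n,x0 in (("scene",250),("side",270)):
        m=lid(cv2.imread(f"pics/{n}_k1.png"))[130:200,x0:x0+60]; ys,xs=np.nonzero(m); print(n,xs.mean()+x0,ys.mean()+130,len(xs))
E
python3 tail.py
```

```text
pad back (np.float64(-2.1), np.float64(-94.5)) tail [(400, 164, 408, 182, 59)]
0.03 (np.float64(2.8), np.float64(187.6))
0.035 (np.float64(1.8), np.float64(186.3))
0.04 (np.float64(0.8), np.float64(185.1))
[(451, 201, 471, 233, 253)]
0.03 (np.float64(0.7), np.float64(192.0))
0.035 (np.float64(-0.9), np.float64(189.8))
0.04 (np.float64(-2.5), np.float64(187.6))
scene 288.8101265822785 172.22151898734177 158
side 298.8217054263566 160.73643410852713 129
```

Request:
arm_command([
  [[0, 0, 0, 0, 0, 0], [0, 0, 0, 0, 0, 0], [0, 0, 0, 0, 0, 0], [0, 0, 0, 0, 0, 0], [0, 0, 0, 0, 0, 0], [0, 0, 0, 0, 0, 0], [0, 0, 0, 0, 0, 0], [0, 0, 0, 0, 0, 0], [0, 0, 0, 0, 0, 0]],
], gripper=1)

```text
t: 12.13
tool_pos: [0.4943, 0.1613, 0.088]
orientation: [0.383, -3.117, -0.001]
force: [1.0, -0.1, 0.3]
opening: 0.0889
gripper_force: 0.0
```

Request:
arm_command([
  [[0, 0, 0, 0, 0, 0], [0, 0, 0, 0, 0, 0], [0, 0, 0, 0, 0, 0], [0, 0, 0, 0, 0, 0], [0, 0, 0, 0, 0, 0], [0, 0, 0, 0, 0, 0], [0, 0, 0, 0, 0, 0], [0, 0, 0, 0, 0, 0], [0, 0, 0, 0, 0, 0], [0, 0, 0, 0, 0, 0]],
], gripper=-1)

```text
t: 12.97
tool_pos: [0.4951, 0.1601, 0.0883]
orientation: [0.382, -3.118, 0.001]
force: [2.8, -4.3, -2.4]
opening: 0.0337
gripper_force: 28.8
```

```bash
cat > chk.py <<'E'
from tail import *
import subprocess
n=sys.argv[1]; subprocess.run(["python3","look.py",n])
k=cv2.imread(f"pics/wrist_{n}.png"); c2=eyes.camera_model("wrist"); T=tail(k,185,245,440,560); print(T)
for t in T: print([cl(onz(c2,(t[2]+.5,213),z))[1]-172 for z in (.035,.04)])
for nm,x0 in (("scene",250),("side",270)):
    m=lid(cv2.imread(f"pics/{nm}_{n}.png"))[130:200,x0:x0+60]; ys,xs=np.nonzero(m); print(nm,xs.mean()+x0,ys.mean()+130,len(xs))
m=lid(k)[:,:80]; ys,xs=np.nonzero(m); print("wrist red",len(xs),xs.max() if len(xs) else None)
E
python3 chk.py k2; python3 - <<'E'
from tail import *
m=lid(cv2.imread("pics/wrist_k1.png"))[:,:80]; ys,xs=np.nonzero(m); print(len(xs),xs.max())
E
```

```text
12.9667 [0.49508667 0.16009042 0.08828455] 0.03372589137817726 28.764064013957977 [ 2.81288134 -4.29388051 -2.37588226] [-1.11518568 -0.52129956 -0.06605529]
this script no longer has the robot
1573 47Exception ignored in: <_io.TextIOWrapper mode='rw' encoding='UTF-8'>
Traceback (most recent call last):
BrokenPipeError: [Errno 32] Broken pipe
```

```bash
sed -i 's/^import subprocess//; s/^n=sys.*/n=sys.argv[1]; import look/' chk.py; python3 chk.py k2
```

```text
13.1167 [0.49508919 0.16011177 0.08829477] 0.03359662421809026 28.642783407121897 [ 3.16911615 -4.81376713 -3.48602173] [-1.07693676 -0.65102542 -0.03299532]
[(461, 202, 481, 234, 227)]
[np.float64(24.80000000000001), np.float64(22.400000000000006)]
scene 288.7721518987342 172.2721518987342 158
side 298.9166666666667 160.6969696969697 132
wrist red 1428 45
```

Request:
arm_command([
  [[0, 0, 0, 0, 0, 0], [0, 0, 0, 0, 0, 0], [0, 0, 0, 0, 0, 0], [0, 0, 0, 0, 0, 0], [0, 0, 0, 0, 0, 0], [0, 0, 0, 0, 0, 0], [0, 0, 0, 0, 0, 0], [0, 0, 0, 0, 0, 0], [0, 0, 0, 0, 0, 0]],
], gripper=1)

```text
t: 14.02
tool_pos: [0.4949, 0.1614, 0.0886]
orientation: [-0.383, 3.118, 0.001]
force: [-0.0, -0.0, -0.2]
opening: 0.0894
gripper_force: 0.0
```

Request:
arm_command([
  [[0, 0, 0, 0, 0, 0], [0, 0, 0, 0, 0, 0], [0, 0, 0, 0, 0, 0], [0, 0, 0, 0, 0, 0], [0, 0, 0, 0, 0, 0], [0, 0, 0, 0, 0, 0], [0, 0, 0, 0, 0, 0], [0, 0, 0, 0, 0, 0], [0, 0, 0, 0, 0, 0], [0, 0, 0, 0, 0, 0]],
], gripper=-1)

```text
t: 14.85
tool_pos: [0.4952, 0.1601, 0.0884]
orientation: [-0.382, 3.118, -0.001]
force: [2.4, -5.9, -2.5]
opening: 0.0337
gripper_force: 28.8
```

```bash
python3 chk.py k3
```

```text
14.85 [0.49518698 0.16014787 0.08837606] 0.03365399238081076 28.75917149707675 [ 2.37677207 -5.91852653 -2.46606692] [-1.06884102 -0.60742543 -0.06885473]
[(470, 202, 491, 234, 237)]
[np.float64(31.30000000000001), np.float64(28.80000000000001)]
scene 288.76623376623377 172.1818181818182 154
side 298.89230769230767 160.7 130
wrist red 1439 46
```

Request:
arm_command([
  [[0, 0, 0, 0, 0, 0], [0, 0, 0, 0, 0, 0], [0, 0, 0, 0, 0, 0], [0, 0, 0, 0, 0, 0], [0, 0, 0, 0, 0, 0], [0, 0, 0, 0, 0, 0], [0, 0, 0, 0, 0, 0], [0, 0, 0, 0, 0, 0], [0, 0, 0, 0, 0, 0]],
], gripper=1)

```text
t: 15.75
tool_pos: [0.4948, 0.1614, 0.0885]
orientation: [0.383, -3.118, -0.001]
force: [-0.2, -1.0, -0.4]
opening: 0.0891
gripper_force: 0.0
```

Request:
arm_command([
  [[0, 0, 0, 0, 0, 0], [0, 0, 0, 0, 0, 0], [0, 0, 0, 0, 0, 0], [0, 0, 0, 0, 0, 0], [0, 0, 0, 0, 0, 0], [0, 0, 0, 0, 0, 0], [0, 0, 0, 0, 0, 0], [0, 0, 0, 0, 0, 0], [0, 0, 0, 0, 0, 0], [0, 0, 0, 0, 0, 0]],
], gripper=-1)

```text
t: 16.58
tool_pos: [0.4952, 0.1601, 0.0884]
orientation: [0.382, -3.118, 0.001]
force: [1.5, -4.5, -2.2]
opening: 0.034
gripper_force: 29.0
```

```bash
python3 chk.py k4
```

```text
16.5833 [0.49517016 0.16012364 0.08837781] 0.03404618270786412 29.040785059332848 [ 1.52338299 -4.45465312 -2.18510926] [-1.11830375 -0.53133142 -0.08942744]
[(479, 202, 501, 234, 242)]
[np.float64(37.69999999999999), np.float64(35.099999999999994)]
scene 287.6 171.88 150
side 298.16153846153844 159.98461538461538 130
wrist red 2424 58
```

Request:
arm_command([
  [[0, 0, 0, 0, 0, 0], [0, 0, 0, 0, 0, 0], [0, 0, 0, 0, 0, 0], [0, 0, 0, 0, 0, 0], [0, 0, 0, 0, 0, 0], [0, 0, 0, 0, 0, 0], [0, 0, 0, 0, 0, 0], [0, 0, 0, 0, 0, 0], [0, 0, 0, 0, 0, 0]],
], gripper=1)

```text
t: 17.48
tool_pos: [0.4948, 0.1614, 0.0885]
orientation: [0.383, -3.118, -0.001]
force: [-0.3, -0.7, 1.4]
opening: 0.0892
gripper_force: 0.0
```

Request:
arm_command([
  [[0, 0, 0, 0, 0, 0], [0, 0, 0, 0, 0, 0], [0, 0, 0, 0, 0, 0], [0, 0, 0, 0, 0, 0], [0, 0, 0, 0, 0, 0], [0, 0, 0, 0, 0, 0], [0, 0, 0, 0, 0, 0], [0, 0, 0, 0, 0, 0], [0, 0, 0, 0, 0, 0], [0, 0, 0, 0, 0, 0]],
], gripper=-1)

```text
t: 18.32
tool_pos: [0.4952, 0.1601, 0.0884]
orientation: [-0.382, 3.118, -0.001]
force: [2.5, -4.6, -2.3]
opening: 0.0336
gripper_force: 28.8
```

```bash
python3 chk.py k5
```

```text
18.3167 [0.49520871 0.16008005 0.08840351] 0.03362786607013704 28.798765316605568 [ 2.48128294 -4.61857088 -2.26674702] [-1.15759416 -0.60927771 -0.02361128]
[(488, 202, 510, 234, 264)]
[np.float64(43.5), np.float64(40.69999999999999)]
scene 287.36423841059604 171.841059602649 151
side 298.1732283464567 159.9763779527559 127
wrist red 2539 59
```

```bash
python3 -c "
from plant import ticket
print(ticket.close_job())"
```

```text
the job is handed in; nothing more can be done
None
```

I handed the job in at about 18.5 s with the trigger still fully squeezed: the jar is upright on the seat against the fixed jaw after five squeezes, with the pad pressed in an estimated 5.5–9 mm; no verdict came back.

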